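# Clamp a coated coupon on the crystal of a bench infrared unit

## Robot

A 6-joint arm with a two-finger parallel gripper is mounted at the origin on a cart in front of the work surface, level with it; the furniture and walls round the work are solid. World frame = base frame: x ahead of the robot, y to its left, z up, the work surface at z = 0. Lengths are in m, angles in rad, forces in N, time in s.
With the tool pointing down it reaches from about 0.325 to 0.75 m from the base axis. Payload 7.6 kg.
Tool frame: the origin (TCP) lies midway between the tips of the shut fingers; the grasp point (between the pads) lies 19 mm behind it; z points along the fingers, y is the line along which they close (so a half turn about z gives the same grasp; the last joint's range is limited). The gripper opens to 85 mm and grips with 20 to 120 N. Pads are 22 mm wide; open, the fingers measure 114 mm over their backs; the gripper's body (76 mm by 85 mm) begins 54 mm behind the grasp point. The pads swing forward as they close: fully open they stand 13 mm farther back than shut.
Start: joints at [-0.07, 0.052, 1.401, -0, 1.689, -0.07], TCP at [0.525, 0, 0.231] pointing down, gripper open.
Joint ranges: [-2.9, 2.9], [-0.91, 2.17], [0.12, 2.37], [-1.06, 4.2], [0.26, 2.73], [-2.93, 2.93]. Speed limits (rad/s): [2.57, 2.57, 3.01, 3.14, 3.14, 3.14].

## Interface

Orientations are given as a unit quaternion [w, x, y, z].
In Python, from bench import ctrl gives the robot as it stands.
- The arm moves only by the shell command python3 -m handwheel 'ROWS'. ROWS is JSON, a list of rows, each an object with "gripper": the finger opening in cm, from 0 to 8.54; "slide": the shift along the tool's x, y, z in cm, a list of three; "turn": the turn, a rotation vector about the tool's x, y, z in rad, a list of three. A call has exactly 10 rows; each row is the pose to reach, as a shift and turn from the pose commanded when the call began, along the tool's axes at that moment; what a row does not reach only later rows make up. A row lasts 1/10 s, in which the tool goes at most 50 mm and 8.59 degrees, less where a joint would pass 70% of its speed; a pose out of reach is approached as far as the arm can. A call with a gripper value outside its range is refused whole. The fingers move at their own pace and stop on an object; the grip force is fixed at half the most. Time passes only in rows, so rows that repeat a pose let the fingers close, or fill a call up. It gives the time, the measured TCP pose, the force, the opening and the grip force at its end, in the units of the state.
- ctrl.state(): the state, without advancing time (a new reading comes with each control period).
- ctrl.grab_frame(name): name is "scene" or "side" or "wrist"; returns the picture (420x560x3 uint8, red, green, blue); there is no depth.
- ctrl.camera_info(name): a dict with "fovy" (degrees; the focal length in pixels is half the picture's height over the tangent of half this angle, whatever the lens; pixels are square), "cx", "cy" (the principal point, pixels), "view" (4x4, takes a point from world to camera coordinates). Camera axes: x right, y up, looking along -z (the intrinsics and any distortion apply to the point x, -y, -z); pixel columns grow to the right and rows downward; lengths in m; the calibration is good to about 2 mm. A picture is of the moment at which its call begins: read the wrist's pose just before it. camera_info takes no time and is no camera call; for the wrist camera it gives the pose at the moment of the call.
- ctrl.hand_in(): hands the job in; it is judged then, once.
Trained networks look in the newest picture that a camera, given by its name, has taken for a name from the list of things; names that differ only in an ending like _2 or _b are one class to them, and where a whole thing is asked for, a point or a joint stands for the part that bears it (a point fixed in the world has none). Each returns a list of dicts, best first, with "confidence" (0 to 1); they miss things now and then, are a little off and sometimes report something else, mostly with a low value. They report only what shows in the picture. A call takes as long as a camera call.
- ctrl.spot_in(label, camera): "position" ([x, y, z] in m, in world coordinates, good to about 4 mm: the middle of the surface that is visible of it).
The state is a dict: "time_s": time; "q": joint angles; "qd": joint speeds; "joint_torque": joint torques, N m; "tcp_pos": TCP position; "eef_rot": TCP orientation; "wrist_force": force on the tool from outside, world axes, zero at the start; "wrist_torque": the same for the moment, N m; "grip_width": opening from 0.0 (shut) to 1.0 (fully open); "grip_force": force on a finger pad.
Only numpy, scipy, OpenCV 4.12 (cv2) and the standard library are available. Lean on these libraries where they do the work, as an engineer would, in place of code of your own. Each camera call takes 0.05 s, during which the arm holds its last target. There are 200 camera calls.

## Task

Lay the round coupon from the wire tray flat on the crystal seat of the infrared unit and let go of it; swing the unit's press arm in over the coupon until it meets its stop; then turn the knob on the arm clockwise, seen from above, until its slip clutch clicks, and take your hand away. One click is enough, more than three wear the clutch; the crystal is brittle, so set the coupon down gently, and leave the other coupons, the vial and the cup where they are.

Things in the scene. Friction and masses are not known exactly. Their poses are not given: they have to be found in the camera images.
- ir_unit: Light grey infrared bench unit, 170 x 150 mm, its stainless top plate 49 mm above the desk; it does not move. Origin: centre of its underside, z up; -x is its front, +x the side of the column.
- crystal_seat: Small round steel seat, 26 mm across on top, with a dark crystal in its middle, on the top plate, in front of the column. Origin on the plate, its flat top 6 mm higher.
- crystal (a point): Middle of the seat's flat top, 55 mm above the desk: the middle of the coupon's underside belongs here, within 6 mm.
- column_axis (a point): Point on the upright axis of the column, about which the press arm swings, 100 mm above the desk and 88 mm from the crystal's axis.
- swing_arm (a joint): Angle of the press arm, rad: 0 at its stop, with the pressing pin straight over the crystal; it grows anticlockwise seen from above to 1.5 and starts at 1.1 to 1.35, aside. The grey arm is 30 mm wide, 89 to 114 mm above the desk; it swings stiffly (about 0.3 Nm, 3.5 N at the knob) and stays where it is left.
- knob_center (a point): Centre of the black ribbed round knob on the end of the arm, on the knob's upright axis, 88 mm from the column axis. Knob 41 mm across, 30 mm tall, 121.5 to 151.5 mm above the desk; it turns but stays at that height. A 25 mm collar is below it, over the arm's rounded end (34 mm across).
- press_knob (a joint): Slip of the knob's clutch, rad, growing clockwise seen from above; 0 at the start. Turning the knob clockwise first lowers the pin (drag 0.32 Nm), then presses, up to 0.42 Nm, for 1.2 to 2.4 rad altogether; then the clutch slips: a click every 0.52 rad, the torque swinging between 0.42 and 0.03 Nm. It winds up to 0.2 first; the first click is over at 0.3, the fourth at 1.83. The pin stays down.
- disc_coupon: The round coupon: painted metal disc, ivory, 28 mm across, 10 mm thick, about 45 g. It lies flat in the black wire tray (rim 40 mm above the desk, floor 7 mm above it; 160 mm wide in y, 260 mm in x). Origin: centre of its underside, z up.
- square_coupon: Square ivory coupon, 30 x 30 x 8 mm, in the same tray; leave it. Origin: centre of its underside.
- bar_coupon: Bar-shaped ivory coupon, 44 x 14 x 8 mm, in the same tray; leave it. Origin: centre of its underside.
- capped_vial: Small capped glass vial standing beside the unit, 17 mm across, 51 mm tall; leave it. Origin: centre of its underside.
- lidded_cup: Lidded plastic cup, 69 mm across, 45 mm tall, to the right of the unit; leave it. Origin: centre of its underside.

How it is judged:
On the way, in this order (a step that is already met when the one before it is completed fails the run):
1. the round coupon lies flat on the crystal seat, let go (horizontal distance between disc_coupon and crystal below 0.006 m and z of disc_coupon in the frame of crystal below 0.002 m and angle between disc_coupon's own z axis and vertical below 0.1 rad and contact force between the fingers and disc_coupon below 0.1 N), for 0.2 s.
2. the press arm is swung in over the coupon, against its stop (horizontal distance between disc_coupon and crystal below 0.006 m and z of disc_coupon in the frame of crystal below 0.002 m and angle between disc_coupon's own z axis and vertical below 0.1 rad and value of joint swing_arm below 0.06 rad), for 0.2 s.
3. the knob's clutch has clicked with the coupon pressed on the crystal (horizontal distance between disc_coupon and crystal below 0.006 m and z of disc_coupon in the frame of crystal below 0.002 m and angle between disc_coupon's own z axis and vertical below 0.1 rad and value of joint press_knob above 0.3 rad and contact force between crystal_seat and disc_coupon above 12 N), for 0.1 s.
At the end, for the whole second after the job is handed in: the round coupon lies flat on the crystal seat, its middle within 6 mm of the crystal, pressed onto it by the press with more than 12 N; the arm is at its stop (within 0.06 rad) and the clutch has clicked one to three times (all of step 3 and value of joint swing_arm below 0.06 rad and value of joint press_knob below 1.83 rad and linear speed of disc_coupon below 0.01 m/s); the robot touches nothing.
It fails at once if the crystal seat is loaded with more than 60 N (contact force between crystal_seat and anything else above 60 N).
It fails at once if the clutch is run beyond three clicks (value of joint press_knob above 1.83 rad).
It fails at once if a neighbour (other coupon, vial or cup) is shifted by more than 2 cm (distance of any of square_coupon, bar_coupon, capped_vial, lidded_cup from where it was at the start of the episode above 0.02 m).
It also fails if it takes over 72 s, if anything falls off the work surface, if the arm or the gripper's body presses on something with over 40 N, if the wrist force passes 120 N, or if a joint passes its speed limit or range.

## Working session

There is one attempt and no reset: what is moved stays moved. The work goes in short steps, Python scripts to look and compute and a shell command to move; the robot and the scene stay as the last step left them, time stands still between calls to the robot, and variables do not carry over. Pictures are saved under pics/ and viewed, at most 10 in all, crops included, and the job is handed in when it is done.

```bash
mkdir -p pics; ls; cat > h.py <<'E'
import numpy as np, cv2
from bench import ctrl
def grab(n,f):
    im=ctrl.grab_frame(n); cv2.imwrite('pics/'+f,np.ascontiguousarray(im[:,:,::-1])); return im
def proj(n,p):
    c=ctrl.camera_info(n); V=np.array(c['view']); f=210/np.tan(np.radians(c['fovy'])/2)
    q=V@np.append(p,1); return np.array([c['cx']+f*q[0]/-q[2], c['cy']+f*(-q[1])/-q[2]])
def unproj(n,uv,z,c=None):
    c=c or ctrl.camera_info(n); V=np.array(c['view']); f=210/np.tan(np.radians(c['fovy'])/2)
    d=np.array([(uv[0]-c['cx'])/f,-(uv[1]-c['cy'])/f,-1]); R=V[:3,:3]; o=-R.T@V[:3,3]; d=R.T@d
    return o+d*(z-o[2])/d[2]
E
python3 - <<'E'
from h import *
s=ctrl.state(); print(s['tcp_pos'],s['eef_rot'],s['grip_width'])
a=grab('scene','a.png'); print(ctrl.camera_info('scene'))
for l in ['disc_coupon','crystal_seat','knob_center','ir_unit','square_coupon','bar_coupon','capped_vial','lidded_cup']:
    for r in ctrl.spot_in(l,'scene')[:2]: print(l,np.round(r['position'],3),round(r['confidence'],2), proj('scene',r['position']).round())
b=grab('wrist','b.png'); print(ctrl.camera_info('wrist'))
for l in ['disc_coupon','crystal_seat','knob_center']:
    for r in ctrl.spot_in(l,'wrist')[:2]: print(l,np.round(r['position'],3),round(r['confidence'],2), proj('wrist',r['position']).round())
E
```

```text
pics
[5.24701711e-01 3.21704177e-05 2.30459077e-01] [-5.99225306e-04  7.07107756e-01  7.07105360e-01 -5.21433276e-04] 0.999936378726543
{'fovy': 56.27111409905265, 'cx': 284.77201551881836, 'cy': 212.60859821529309, 'view': array([[ 0.74100622, -0.67138801,  0.01216214, -0.58447576],
       [ 0.33546959,  0.38582371,  0.85941853, -0.19068672],
       [-0.58169574, -0.63275445,  0.51112803, -0.73246813],
       [ 0.        ,  0.        ,  0.        ,  1.        ]])}
disc_coupon [ 0.538 -0.06   0.016] 0.54 [228. 220.]
crystal_seat [ 0.52  -0.25   0.052] 0.43 [271. 244.]
knob_center [ 0.498 -0.349  0.143] 0.63 [296. 231.]
ir_unit [ 0.606 -0.037  0.015] 0.74 [244. 208.]
ir_unit [ 0.515 -0.319  0.051] 0.66 [291. 260.]
square_coupon [ 0.606 -0.036  0.013] 0.5 [244. 209.]
bar_coupon [ 0.482 -0.082  0.014] 0.56 [214. 232.]
bar_coupon [ 0.463 -0.447  0.048] 0.39 [318. 307.]
capped_vial [ 0.673 -0.199  0.044] 0.55 [304. 214.]
lidded_cup [ 0.458 -0.447  0.047] 0.92 [316. 309.]
{'fovy': 60.352024771512546, 'cx': 278.2549525713352, 'cy': 210.85306434737944, 'view': array([[ 9.99999960e-01,  2.80794159e-04, -4.07996203e-05,
        -5.24458980e-01],
       [-2.80845268e-04,  9.59005628e-01, -2.83386885e-01,
         3.60148217e-02],
       [-4.04463167e-05,  2.83386885e-01,  9.59005668e-01,
        -3.78312136e-01],
       [ 0.00000000e+00,  0.00000000e+00,  0.00000000e+00,
         1.00000000e+00]])}
disc_coupon [ 0.545 -0.053  0.016] 0.64 [298. 229.]
```

View pics/a.png

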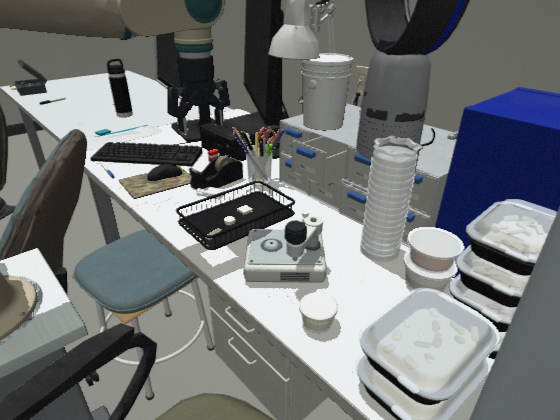

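View pics/b.png

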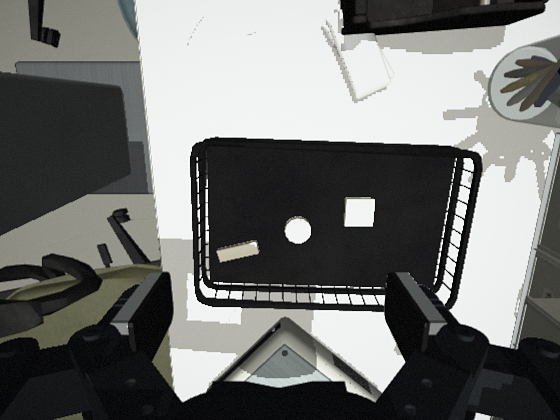

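The scene picture shows the tray with three coupons (disc near (228,220)), the unit with its seat at (271,244), the knob at (296,231) and the column at (312,222). In the wrist picture the disc is at (298,229), the square at (360,212) and the bar at (237,250). Next I look at the unit from above.

```bash
python3 -m handwheel '[{"gripper":5,"slide":[-3,0,-0.6],"turn":[0,0,0]},{"gripper":5,"slide":[-6,0,-1.2],"turn":[0,0,0]},{"gripper":5,"slide":[-9,0,-1.8],"turn":[0,0,0]},{"gripper":5,"slide":[-12,0,-2.4],"turn":[0,0,0]},{"gripper":5,"slide":[-15,0,-3],"turn":[0,0,0]},{"gripper":5,"slide":[-18,0,-3.6],"turn":[0,0,0]},{"gripper":5,"slide":[-21,0,-4.2],"turn":[0,0,0]},{"gripper":5,"slide":[-23,0,-5],"turn":[0,0,0]},{"gripper":5,"slide":[-23,0,-5],"turn":[0,0,0]},{"gripper":5,"slide":[-23,0,-5],"turn":[0,0,0]}]'
python3 - <<'E'
from h import *
print('disc from b', unproj('wrist',(0,0),0)[:0])
# disc in first wrist picture
c=dict(fovy=60.352024771512546,cx=278.25495,cy=210.85306,view=np.array([[1,2.808e-4,-4.08e-5,-.52445898],[-2.808e-4,.959005628,-.283386885,.0360148217],[-4.04e-5,.283386885,.959005668,-.378312136],[0,0,0,1]]))
for n,p,z in [('disc',(298,229.5),.017),('square',(360,212),.015),('bar',(237,250),.015),('rim near',(325,298),.04),('rim far',(340,143),.04)]: print(n,unproj('wrist',p,z,c).round(4))
grab('wrist','c.png')
for l in ['crystal_seat','knob_center','swing_arm','ir_unit','capped_vial','lidded_cup']:
    for r in ctrl.spot_in(l,'wrist')[:2]: print(l,np.round(r['position'],3),round(r['confidence'],2), proj('wrist',r['position']).round())
E
```

```text
time_s: 1.65
tcp_pos: [0.525, -0.2299, 0.2811]
eef_rot: [-0.0, 0.707, 0.707, 0.0]
wrist_force: [0.3, -0.1, -0.1]
grip_width: 0.586
grip_force: 0.0
disc from b []
disc [ 0.5451 -0.0527  0.017 ]
square [ 0.609  -0.0342  0.015 ]
bar [ 0.4804 -0.0766  0.015 ]
rim near [ 0.5729 -0.1196  0.04  ]
rim far [0.5807 0.0389 0.04  ]
crystal_seat [ 0.506 -0.331  0.155] 0.75 [256. 319.]
crystal_seat [ 0.524 -0.247  0.054] 0.66 [278. 194.]
knob_center [ 0.505 -0.329  0.15 ] 0.94 [256. 313.]
knob_center [ 0.526 -0.325  0.112] 0.46 [280. 288.]
swing_arm [ 0.527 -0.326  0.114] 0.85 [280. 290.]
swing_arm [ 0.508 -0.33   0.15 ] 0.24 [259. 315.]
capped_vial [ 0.667 -0.198  0.042] 0.73 [414. 146.]
lidded_cup [ 0.523 -0.244  0.055] 0.42 [277. 191.]
```

View pics/c.png

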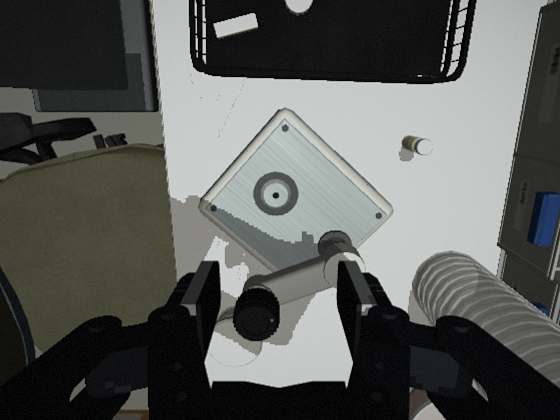

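The wrist picture shows the unit turned about 45°, with the seat at (276,195), the knob top at (256,314) and the arm running from there to the column near (340,262). The vial is at (416,146).

```bash
python3 - <<'E'
from h import *
im=cv2.imread('pics/c.png'); cv2.imwrite('pics/c2.png',cv2.resize(im[90:370,180:420],None,fx=2.1,fy=2.1,interpolation=cv2.INTER_CUBIC))
cr=unproj('wrist',(276,195),.055); kn=unproj('wrist',(256,314),.1515)
print(cr,kn)
for p,z in [((285,110),.049),((392,210),.049),((202,205),.049),((338,268),.114),((334,240),.114),((334,240),.055),((338,268),.15)]:
    w=unproj('wrist',p,z); print(p,z,w.round(4),np.linalg.norm((w-cr)[:2]).round(4),np.linalg.norm((w-kn)[:2]).round(4))
# column: intersection of 88mm circles around crystal and knob
m=(cr+kn)[:2]/2; d=(kn-cr)[:2]; L=np.linalg.norm(d); h=np.sqrt(.088**2-L*L/4); n=np.array([-d[1],d[0]])/L
for s in(1,-1):
    col=m+s*h*n; print('col',col, proj('wrist',[*col,.055]),proj('wrist',[*col,.114]),'swing',2*np.arcsin(L/2/.088))
E
```

```text
[ 0.52220011 -0.24794413  0.055     ] [ 0.50561628 -0.32885764  0.1515    ]
(285, 110) 0.049 [ 0.5312 -0.1622  0.049 ] 0.0863 0.1687
(392, 210) 0.049 [ 0.6473 -0.2659  0.049 ] 0.1264 0.155
(202, 205) 0.049 [ 0.4426 -0.2606  0.049 ] 0.0806 0.0929
(338, 268) 0.114 [ 0.5805 -0.3035  0.114 ] 0.0806 0.0791
(334, 240) 0.114 [ 0.5755 -0.2756  0.114 ] 0.0601 0.0879
(334, 240) 0.055 [ 0.5853 -0.2983  0.055 ] 0.0807 0.0853
(338, 268) 0.15 [ 0.574  -0.2864  0.15  ] 0.0645 0.0805
col [ 0.59003348 -0.30400333] [338.1036919  244.90668011] [348.11574467 268.46140599] swing 0.97697934056165
col [ 0.43778291 -0.27279843] [196.98663581 217.51203252] [183.01475096 236.99387271] swing 0.97697934056165
```

View pics/c2.png

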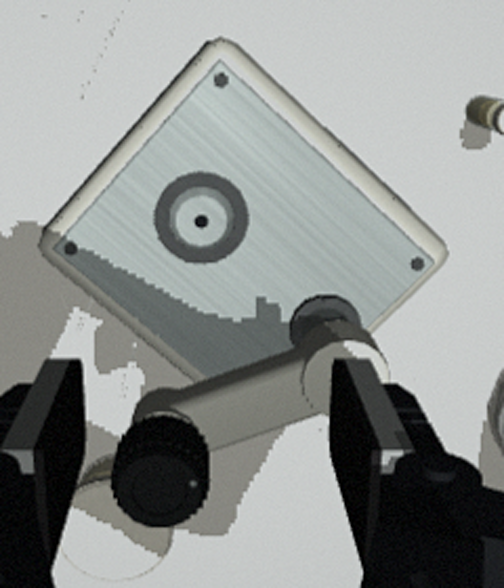

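```bash
python3 -m handwheel '[{"gripper":5,"slide":[2.2,0.25,1],"turn":[0,0,0.14]},{"gripper":5,"slide":[4.4,0.5,3],"turn":[0,0,0.28]},{"gripper":5,"slide":[6.6,0.75,5],"turn":[0,0,0.42]},{"gripper":5,"slide":[8.8,1,7],"turn":[0,0,0.56]},{"gripper":5,"slide":[11,1.25,9],"turn":[0,0,0.7]},{"gripper":5,"slide":[13.2,1.5,11],"turn":[0,0,0.84]},{"gripper":5,"slide":[15.4,1.75,13],"turn":[0,0,0.98]},{"gripper":5,"slide":[17.7,2,15],"turn":[0,0,1.1]},{"gripper":5,"slide":[17.7,2,17],"turn":[0,0,1.2]},{"gripper":5,"slide":[17.7,2,18],"turn":[0,0,1.2]}]'
python3 - <<'E'
from h import *
im=grab('wrist','d.png'); s=ctrl.state(); print(s['tcp_pos'],s['q'],s['time_s'])
R=__import__('scipy.spatial.transform',fromlist=['Rotation']).Rotation.from_quat(np.roll(s['eef_rot'],-1)).as_matrix(); print(R.round(3))
for r in ctrl.spot_in('disc_coupon','wrist')[:2]: print(np.round(r['position'],4),round(r['confidence'],2), proj('wrist',r['position']).round())
g=cv2.cvtColor(im,cv2.COLOR_RGB2GRAY); n,l,st,ce=cv2.connectedComponentsWithStats((g>150).astype(np.uint8))
for i in range(1,n):
    if 300<st[i,4]<20000: print(st[i],ce[i].round(1),unproj('wrist',ce[i],.017).round(4))
E
```

```text
time_s: 3.0
tcp_pos: [0.5442, -0.052, 0.0994]
eef_rot: [-0.0, 0.983, 0.185, -0.001]
wrist_force: [0.4, -1.2, 0.1]
grip_width: 0.585
grip_force: 0.0
[ 0.54372272 -0.05244984  0.09838072] [-1.63716171e-01  1.97912164e-01  1.51127591e+00 -1.05895595e-04
  1.43651254e+00  1.03339654e+00] 3.05
[[ 0.931  0.365 -0.004]
 [ 0.365 -0.931  0.001]
 [-0.004 -0.002 -1.   ]]
[ 0.549  -0.0557  0.019 ] 0.75 [287. 214.]
[494   0  37  41 946] [515.3  17. ] [ 0.7022 -0.1319  0.017 ]
[  390     0   170   325 18519] [500.5 176. ] [ 0.6212 -0.1719  0.017 ]
[492  40  31  26 400] [506.7  52.8] [ 0.6845 -0.1373  0.017 ]
[478  67  30  24 389] [492.1  78.7] [ 0.6694 -0.1368  0.017 ]
[ 263   81   62   65 2499] [293.1 112.9] [ 0.6091 -0.036   0.017 ]
[465  93  28  23 370] [478.1 103.4] [ 0.6543 -0.1364  0.017 ]
[452 116  26  24 352] [464.6 127.3] [ 0.6392 -0.1359  0.017 ]
[440 139  25  25 343] [451.7 150.3] [ 0.6242 -0.1354  0.017 ]
[428 161  24  25 327] [439.3 172.5] [ 0.6091 -0.135   0.017 ]
[ 264  199   41   39 1282] [283.9 218. ] [ 0.5456 -0.0553  0.017 ]
[446 250 114  65 866] [518.8 282.1] [ 0.5616 -0.2228  0.017 ]
[ 270  281   27   55 1042] [282.6 308. ] [ 0.4833 -0.0791  0.017 ]
[103 282  32  40 680] [116.2 303.1] [0.444  0.0312 0.017 ]
[126 305  27  20 321] [138.9 315.3] [0.4404 0.0138 0.017 ]
[528 306  32  45 501] [549.3 329.9] [ 0.5368 -0.2638  0.017 ]
[215 335  23  26 411] [226.  347.5] [ 0.4376 -0.0526  0.017 ]
[236 342  21  26 401] [246.5 354.9] [ 0.4371 -0.0688  0.017 ]
[258 349  19  26 363] [266.8 361.8] [ 0.4369 -0.0849  0.017 ]
[278 356  18  27 353] [286.9 369.1] [ 0.4363 -0.1011  0.017 ]
[298 359  32  24 541] [313.3 371.4] [ 0.4417 -0.1202  0.017 ]
[533 359  27  29 394] [548.6 369.1] [ 0.5079 -0.2823  0.017 ]
[205 364  48  19 365] [222.7 374.7] [ 0.414  -0.0582  0.017 ]
[410 388  36  32 736] [422.4 406.7] [ 0.4424 -0.2115  0.017 ]
```

View pics/d.png

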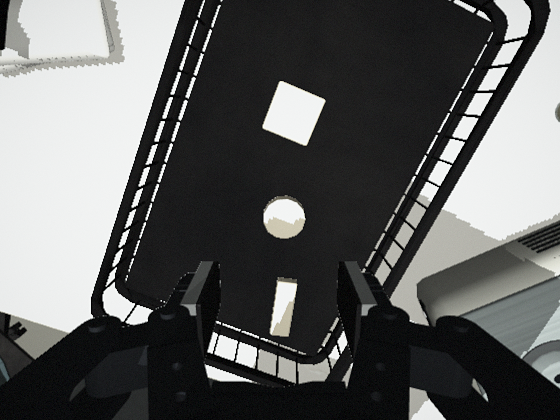

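The picture shows the disc at (284,217), with the square above it at (293,113) and the bar below it at (283,308). Both are clear of the finger line, so I descend and grip.

```bash
python3 -m handwheel '[{"gripper":5,"slide":[0,0.25,2.5],"turn":[0,0,0]},{"gripper":5,"slide":[0,0.25,5],"turn":[0,0,0]},{"gripper":5,"slide":[0,0.25,7],"turn":[0,0,0]},{"gripper":5,"slide":[0,0.25,8.2],"turn":[0,0,0]},{"gripper":5,"slide":[0,0.25,8.9],"turn":[0,0,0]},{"gripper":5,"slide":[0,0.25,8.9],"turn":[0,0,0]},{"gripper":2,"slide":[0,0.25,8.9],"turn":[0,0,0]},{"gripper":2,"slide":[0,0.25,8.9],"turn":[0,0,0]},{"gripper":2,"slide":[0,0.25,8.9],"turn":[0,0,0]},{"gripper":2,"slide":[0,0.25,8.9],"turn":[0,0,0]}]'
```

```text
time_s: 4.1
tcp_pos: [0.5469, -0.0555, 0.0141]
eef_rot: [0.001, 0.983, 0.184, 0.001]
wrist_force: [-2.0, -0.0, 5.9]
grip_width: 0.272
grip_force: 58.6
```

```bash
python3 -m handwheel '[{"gripper":2,"slide":[0,0,-1],"turn":[0,0,0]},{"gripper":2,"slide":[0,0,-3],"turn":[0,0,0]},{"gripper":2,"slide":[0,0,-5],"turn":[0,0,0]},{"gripper":2,"slide":[0,0,-7],"turn":[0,0,0]},{"gripper":2,"slide":[0,0,-9],"turn":[0,0,0]},{"gripper":2,"slide":[0,0,-11],"turn":[0,0,0]},{"gripper":2,"slide":[0,0,-13],"turn":[0,0,0]},{"gripper":2,"slide":[0,0,-14],"turn":[0,0,0]},{"gripper":2,"slide":[0,0,-14],"turn":[0,0,0]},{"gripper":2,"slide":[0,0,-14],"turn":[0,0,0]}]'
python3 - <<'E'
from h import *
grab('wrist','e.png');s=ctrl.state();print(s['tcp_pos'],s['grip_width'],s['wrist_force'],s['grip_force'])
a=grab('side','f.png')
for l in ['disc_coupon']:
  for c in ['side','wrist']:
    for r in ctrl.spot_in(l,c)[:2]: print(c,np.round(r['position'],4),round(r['confidence'],2), proj(c,r['position']).round())
print('tcp side',proj('side',s['tcp_pos']))
E
```

```text
time_s: 5.1
tcp_pos: [0.5456, -0.0552, 0.1517]
eef_rot: [-0.0, 0.983, 0.184, -0.0]
wrist_force: [0.5, -0.0, -1.2]
grip_width: 0.272
grip_force: 58.9
[ 0.5453838  -0.05520907  0.15109931] 0.2625787725548396 [-0.02703885  0.51463185 -0.13544642] 58.86469781398773
wrist [ 0.5476 -0.0547  0.1536] 0.82 [281. 275.]
tcp side [282.76759842 237.965721  ]
```

View pics/e.png

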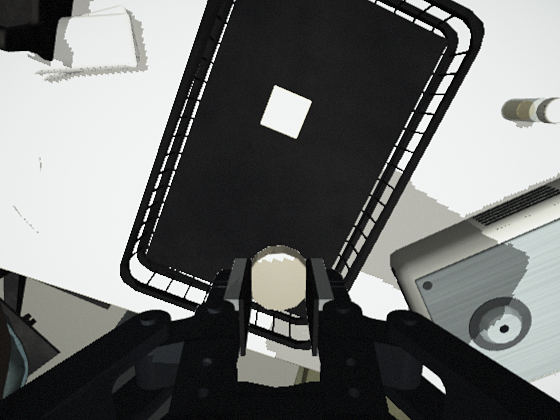

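The picture shows the disc held between the pads at (278,279), and the square has not moved. I check the tilt and height of the held disc in the side view.

```bash
python3 - <<'E'
from h import *
im=cv2.imread('pics/f.png'); cv2.imwrite('pics/f2.png',np.hstack([im,cv2.resize(im[200:270,230:330],None,fx=6,fy=6,interpolation=cv2.INTER_CUBIC)[:420]])[:, 400:])
cv2.imwrite('pics/f3.png',cv2.resize(im[190:270,225:345],None,fx=6,fy=6,interpolation=cv2.INTER_CUBIC))
c=ctrl.camera_info('side');print(c['fovy'],np.array(c['view']).round(3))
for z in(.14,.15,.16): print(proj('side',[.5455,-.0552,z]))
im=cv2.imread('pics/e.png'); 
E
```

```text
53.04249721413333 [[-0.997 -0.07  -0.02   0.545]
 [ 0.016 -0.485  0.874 -0.217]
 [-0.071  0.871  0.485 -0.736]
 [ 0.     0.     0.     1.   ]]
[282.82172485 243.17723662]
[282.7141122  238.48647154]
[282.60509848 233.7346353 ]
```

View pics/f3.png

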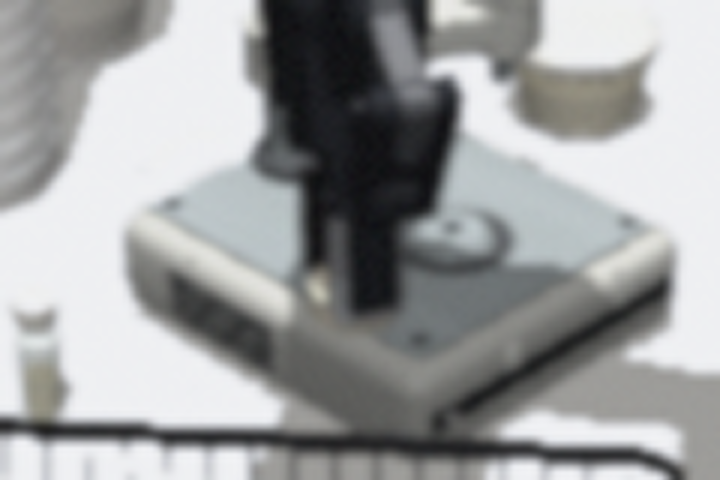

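```bash
python3 -m handwheel '[{"gripper":2,"slide":[-0.9,1.7,0],"turn":[0,0,-0.13]},{"gripper":2,"slide":[-1.8,3.4,0],"turn":[0,0,-0.26]},{"gripper":2,"slide":[-2.8,5.1,0],"turn":[0,0,-0.39]},{"gripper":2,"slide":[-3.7,6.8,0],"turn":[0,0,-0.52]},{"gripper":2,"slide":[-4.6,8.5,0],"turn":[0,0,-0.65]},{"gripper":2,"slide":[-5.5,10.2,0],"turn":[0,0,-0.78]},{"gripper":2,"slide":[-6.4,12,0],"turn":[0,0,-0.91]},{"gripper":2,"slide":[-7.3,13.6,0],"turn":[0,0,-1.04]},{"gripper":2,"slide":[-8.3,15.4,0],"turn":[0,0,-1.17]},{"gripper":2,"slide":[-9.2,17,0],"turn":[0,0,-1.3]}]'
python3 -m handwheel '[{"gripper":2,"slide":[0,0,1],"turn":[0,0,0]},{"gripper":2,"slide":[0,0,2],"turn":[0,0,0]},{"gripper":2,"slide":[0,0,3],"turn":[0,0,0]},{"gripper":2,"slide":[0,0,4],"turn":[0,0,0]},{"gripper":2,"slide":[0,0,4.6],"turn":[0,0,0]},{"gripper":2,"slide":[0,0,4.6],"turn":[0,0,0]},{"gripper":2,"slide":[0,0,4.6],"turn":[0,0,0]},{"gripper":2,"slide":[0,0,4.6],"turn":[0,0,0]},{"gripper":2,"slide":[0,0,4.6],"turn":[0,0,0]},{"gripper":2,"slide":[0,0,4.6],"turn":[0,0,0]}]'
python3 - <<'E'
from h import *
s=ctrl.state();c=ctrl.camera_info('wrist');grab('wrist','g.png');t=np.array(s['tcp_pos']);print(t,s['q'],s['wrist_force'])
for l in ['disc_coupon','crystal_seat','knob_center','swing_arm']:
    for r in ctrl.spot_in(l,'wrist')[:2]: print(l,np.round(r['position'],4),round(r['confidence'],2), proj('wrist',r['position']).round())
for z in(-.007,.003): print('tcp+',z,proj('wrist',t+[0,0,z]))
print('crystal pred',proj('wrist',[.5225,-.2475,.055]))
E
```

```text
time_s: 6.3
tcp_pos: [0.5214, -0.2479, 0.1516]
eef_rot: [-0.001, 0.669, 0.743, -0.0]
wrist_force: [-0.3, -0.9, -0.9]
grip_width: 0.273
grip_force: 58.9
time_s: 7.3
tcp_pos: [0.5219, -0.2472, 0.1067]
eef_rot: [0.0, 0.671, 0.742, 0.0]
wrist_force: [0.4, -0.2, -0.8]
grip_width: 0.271
grip_force: 58.9
[ 0.52192935 -0.24719901  0.10671792] [-5.06280620e-01  2.70741573e-01  1.40859862e+00  3.27566322e-05
  1.46152154e+00 -6.06179169e-01] [ 0.4145483  -0.24023239 -0.77644176]
disc_coupon [ 0.5221 -0.2455  0.1111] 0.79 [280. 281.]
crystal_seat [ 0.5223 -0.2403  0.056 ] 0.64 [281. 227.]
swing_arm [ 0.5772 -0.3068  0.1067] 0.76 [381. 401.]
tcp+ -0.007 [279.57809189 272.71658658]
tcp+ 0.003 [279.66524912 283.26044875]
crystal pred [280.23017514 238.17363448]
```

View pics/g.png

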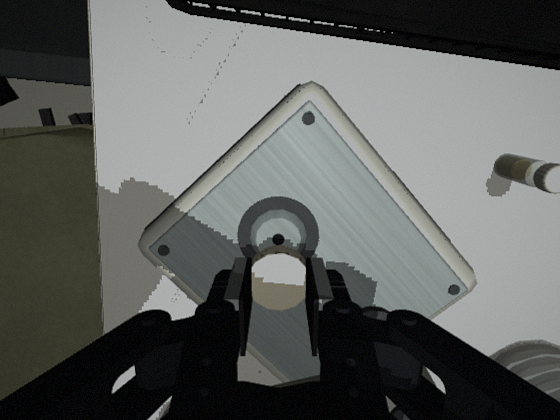

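The picture shows the crystal dot at (278,239) and the held disc centred at about (278,283), which lines up to within 2 mm. I shift the tool 1.5 mm and lower it.

```bash
python3 -m handwheel '[{"gripper":2,"slide":[-0.15,0,0.8],"turn":[0,0,0]},{"gripper":2,"slide":[-0.15,0,1.6],"turn":[0,0,0]},{"gripper":2,"slide":[-0.15,0,2.4],"turn":[0,0,0]},{"gripper":2,"slide":[-0.15,0,3.1],"turn":[0,0,0]},{"gripper":2,"slide":[-0.15,0,3.5],"turn":[0,0,0]},{"gripper":2,"slide":[-0.15,0,3.8],"turn":[0,0,0]},{"gripper":2,"slide":[-0.15,0,4],"turn":[0,0,0]},{"gripper":2,"slide":[-0.15,0,4],"turn":[0,0,0]},{"gripper":2,"slide":[-0.15,0,4],"turn":[0,0,0]},{"gripper":2,"slide":[-0.15,0,4],"turn":[0,0,0]}]'
python3 -m handwheel '[{"gripper":2,"slide":[0,0,0.02],"turn":[0,0,0]},{"gripper":2,"slide":[0,0,0.04],"turn":[0,0,0]},{"gripper":2,"slide":[0,0,0.06],"turn":[0,0,0]},{"gripper":2,"slide":[0,0,0.08],"turn":[0,0,0]},{"gripper":2,"slide":[0,0,0.1],"turn":[0,0,0]},{"gripper":2,"slide":[0,0,0.1],"turn":[0,0,0]},{"gripper":2,"slide":[0,0,0.1],"turn":[0,0,0]},{"gripper":2,"slide":[0,0,0.1],"turn":[0,0,0]},{"gripper":2,"slide":[0,0,0.1],"turn":[0,0,0]},{"gripper":2,"slide":[0,0,0.1],"turn":[0,0,0]}]'
```

```text
time_s: 8.55
tcp_pos: [0.5221, -0.2487, 0.0667]
eef_rot: [0.0, 0.671, 0.742, 0.0]
wrist_force: [-0.7, 0.4, -0.2]
grip_width: 0.274
grip_force: 58.9
time_s: 9.55
tcp_pos: [0.5219, -0.2486, 0.0653]
eef_rot: [0.0, 0.671, 0.742, 0.0]
wrist_force: [-0.1, 0.4, -0.8]
grip_width: 0.277
grip_force: 58.9
```

```bash
python3 -m handwheel '[{"gripper":2,"slide":[0,0,0.04],"turn":[0,0,0]},{"gripper":2,"slide":[0,0,0.08],"turn":[0,0,0]},{"gripper":2,"slide":[0,0,0.12],"turn":[0,0,0]},{"gripper":2,"slide":[0,0,0.15],"turn":[0,0,0]},{"gripper":2,"slide":[0,0,0.15],"turn":[0,0,0]},{"gripper":2,"slide":[0,0,0.15],"turn":[0,0,0]},{"gripper":2,"slide":[0,0,0.15],"turn":[0,0,0]},{"gripper":2,"slide":[0,0,0.15],"turn":[0,0,0]},{"gripper":2,"slide":[0,0,0.15],"turn":[0,0,0]},{"gripper":2,"slide":[0,0,0.15],"turn":[0,0,0]}]'
python3 - <<'E'
from h import *
ctrl.grab_frame('wrist');s=ctrl.state();print(s['tcp_pos'],s['wrist_force'])
E
```

```text
time_s: 10.55
tcp_pos: [0.522, -0.2486, 0.0638]
eef_rot: [0.0, 0.671, 0.742, 0.0]
wrist_force: [-0.5, -0.2, -0.2]
grip_width: 0.271
grip_force: 58.9
[ 0.5219528  -0.24858641  0.06384201] [-0.09902084 -0.65251698  0.20345787]
```

```bash
python3 -m handwheel '[{"gripper":2,"slide":[0,0,0.02],"turn":[0,0,0]},{"gripper":2,"slide":[0,0,0.05],"turn":[0,0,0]},{"gripper":2,"slide":[0,0,0.07],"turn":[0,0,0]},{"gripper":2,"slide":[0,0,0.1],"turn":[0,0,0]},{"gripper":2,"slide":[0,0,0.1],"turn":[0,0,0]},{"gripper":2,"slide":[0,0,0.1],"turn":[0,0,0]},{"gripper":2,"slide":[0,0,0.1],"turn":[0,0,0]},{"gripper":2,"slide":[0,0,0.1],"turn":[0,0,0]},{"gripper":2,"slide":[0,0,0.1],"turn":[0,0,0]},{"gripper":2,"slide":[0,0,0.1],"turn":[0,0,0]}]'
python3 -m handwheel '[{"gripper":2,"slide":[0,0,0.02],"turn":[0,0,0]},{"gripper":2,"slide":[0,0,0.04],"turn":[0,0,0]},{"gripper":2,"slide":[0,0,0.05],"turn":[0,0,0]},{"gripper":2,"slide":[0,0,0.05],"turn":[0,0,0]},{"gripper":2,"slide":[0,0,0.05],"turn":[0,0,0]},{"gripper":2,"slide":[0,0,0.05],"turn":[0,0,0]},{"gripper":2,"slide":[0,0,0.05],"turn":[0,0,0]},{"gripper":2,"slide":[0,0,0.05],"turn":[0,0,0]},{"gripper":2,"slide":[0,0,0.05],"turn":[0,0,0]},{"gripper":2,"slide":[0,0,0.05],"turn":[0,0,0]}]'
```

```text
time_s: 11.6
tcp_pos: [0.5219, -0.2486, 0.0628]
eef_rot: [0.0, 0.671, 0.742, 0.0]
wrist_force: [0.5, -0.3, -0.8]
grip_width: 0.27
grip_force: 58.9
time_s: 12.6
tcp_pos: [0.5219, -0.2486, 0.0623]
eef_rot: [0.0, 0.671, 0.742, 0.0]
wrist_force: [-0.8, -0.1, -0.2]
grip_width: 0.276
grip_force: 58.9
```

```bash
python3 -m handwheel '[{"gripper":2,"slide":[0,0,0.02],"turn":[0,0,0]},{"gripper":2,"slide":[0,0,0.05],"turn":[0,0,0]},{"gripper":2,"slide":[0,0,0.07],"turn":[0,0,0]},{"gripper":2,"slide":[0,0,0.07],"turn":[0,0,0]},{"gripper":2,"slide":[0,0,0.07],"turn":[0,0,0]},{"gripper":2,"slide":[0,0,0.07],"turn":[0,0,0]},{"gripper":2,"slide":[0,0,0.07],"turn":[0,0,0]},{"gripper":2,"slide":[0,0,0.07],"turn":[0,0,0]},{"gripper":2,"slide":[0,0,0.07],"turn":[0,0,0]},{"gripper":2,"slide":[0,0,0.07],"turn":[0,0,0]}]'
python3 - <<'E'
from h import *
im=grab('side','i.png');cv2.imwrite('pics/i2.png',cv2.resize(im[190:270,230:350,::-1],None,fx=6,fy=6,interpolation=cv2.INTER_CUBIC));s=ctrl.state();print(s['tcp_pos'],s['wrist_force'])
E
```

```text
time_s: 13.6
tcp_pos: [0.522, -0.2486, 0.062]
eef_rot: [0.0, 0.671, 0.742, 0.0]
wrist_force: [-3.5, 1.9, 4.2]
grip_width: 0.273
grip_force: 59.9
[ 0.5220057  -0.24866046  0.06200629] [-2.70218256  1.57905362  5.67681693]
```

View pics/i2.png

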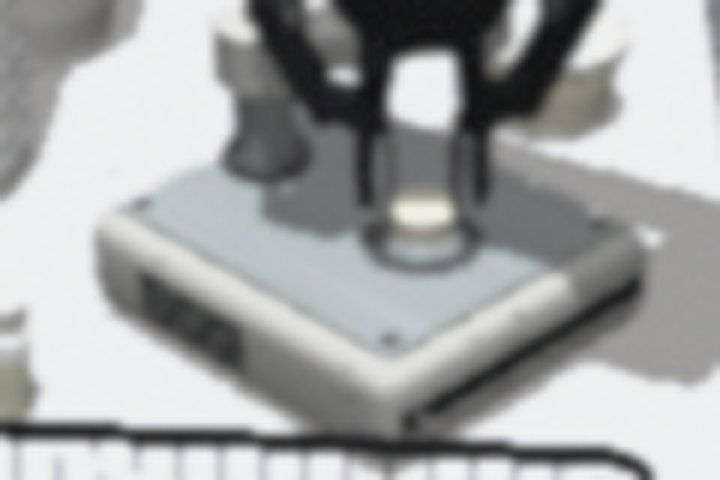

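The side picture shows the disc sitting level on the seat at about (422,215), and the 5 N wrist force confirms contact. I release and rise.

```bash
python3 -m handwheel '[{"gripper":2,"slide":[0,0,-0.03],"turn":[0,0,0]},{"gripper":5,"slide":[0,0,-0.03],"turn":[0,0,0]},{"gripper":5,"slide":[0,0,-0.03],"turn":[0,0,0]},{"gripper":5,"slide":[0,0,-0.03],"turn":[0,0,0]},{"gripper":5,"slide":[0,0,-0.03],"turn":[0,0,0]},{"gripper":5,"slide":[0,0,-2],"turn":[0,0,0]},{"gripper":5,"slide":[0,0,-5],"turn":[0,0,0]},{"gripper":5,"slide":[0,0,-9],"turn":[0,0,0]},{"gripper":7.5,"slide":[0,0,-13],"turn":[0,0,0]},{"gripper":7.5,"slide":[0,0,-17],"turn":[0,0,0]}]'
python3 -m handwheel '[{"gripper":7.5,"slide":[1,0,-2],"turn":[0,0,0]},{"gripper":7.5,"slide":[2,0,-3],"turn":[0,0,0]},{"gripper":7.5,"slide":[2,0,-3],"turn":[0,0,0]},{"gripper":7.5,"slide":[2,0,-3],"turn":[0,0,0]},{"gripper":7.5,"slide":[2,0,-3],"turn":[0,0,0]},{"gripper":7.5,"slide":[2,0,-3],"turn":[0,0,0]},{"gripper":7.5,"slide":[2,0,-3],"turn":[0,0,0]},{"gripper":7.5,"slide":[2,0,-3],"turn":[0,0,0]},{"gripper":7.5,"slide":[2,0,-3],"turn":[0,0,0]},{"gripper":7.5,"slide":[2,0,-3],"turn":[0,0,0]}]'
python3 - <<'E'
from h import *
s=ctrl.state();grab('wrist','j.png');t=np.array(s['tcp_pos']);print(t,s['q'],s['time_s'])
for l in ['disc_coupon','crystal_seat','knob_center','swing_arm']:
    for r in ctrl.spot_in(l,'wrist')[:2]: print(l,np.round(r['position'],4),round(r['confidence'],2), proj('wrist',r['position']).round())
print('crystal pred',proj('wrist',[.5218,-.248,.055]), proj('wrist',[.5218,-.248,.065]))
E
```

```text
time_s: 14.65
tcp_pos: [0.5217, -0.2485, 0.2331]
eef_rot: [-0.0, 0.671, 0.742, 0.0]
wrist_force: [0.8, -0.7, -0.4]
grip_width: 0.879
grip_force: 0.0
time_s: 15.65
tcp_pos: [0.5199, -0.2287, 0.2616]
eef_rot: [0.0, 0.671, 0.742, 0.0]
wrist_force: [0.3, -0.1, -0.7]
grip_width: 0.883
grip_force: 0.0
[ 0.51992659 -0.22871927  0.26159041] [-4.79461373e-01  1.69272551e-01  1.21486286e+00  4.77174321e-05
  1.75740822e+00 -5.79379606e-01] 15.65
disc_coupon [ 0.5233 -0.2516  0.0661] 0.82 [280. 207.]
crystal_seat [ 0.5221 -0.2374  0.0508] 0.6 [280. 189.]
knob_center [ 0.5059 -0.3283  0.1487] 0.9 [249. 324.]
knob_center [ 0.5411 -0.2708  0.0486] 0.2 [295. 222.]
swing_arm [ 0.5333 -0.321   0.1116] 0.76 [283. 295.]
swing_arm [ 0.4645 -0.4358  0.0456] 0.34 [213. 349.]
crystal pred [278.61338138 200.56972954] [278.62506021 203.20800518]
```

View pics/j.png

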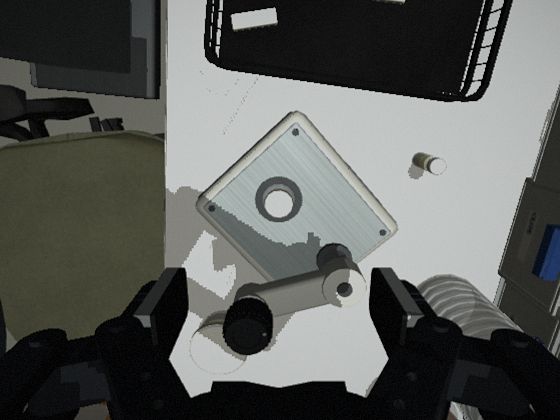

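The picture shows the disc centred on the seat at (278,203), the knob top at about (247,330) and the column cap screw at (344,289). Next I work out the arm geometry.

```bash
python3 - <<'E'
from h import *
cr=np.array([.5218,-.2480])
for z in (.114,.118,.122):
    w=unproj('wrist',(344,289),z); d=w[:2]-cr; print('col',z,w.round(4),np.linalg.norm(d).round(4),np.degrees(np.arctan2(d[1],d[0])).round(1))
for p in [(247.5,328),(247.5,331),(247.5,334)]:
    w=unproj('wrist',p,.1515)[:2]; print('knob',p,w.round(4))
    L=np.linalg.norm(w-cr)
for a in (-42,-41,-40):
    col=cr+.088*np.array([np.cos(np.radians(a)),np.sin(np.radians(a))])
    print(a,col.round(4))
    for p in [(247.5,328),(247.5,331),(247.5,334)]:
        w=unproj('wrist',p,.1515)[:2]; d=w-col; print(np.linalg.norm(d).round(4),(np.degrees(np.arctan2(d[1],d[0]))%360).round(1))
E
```

```text
col 0.114 [ 0.5864 -0.3078  0.114 ] 0.0881 -42.8
col 0.118 [ 0.5854 -0.3057  0.118 ] 0.0859 -42.2
col 0.122 [ 0.5844 -0.3036  0.122 ] 0.0837 -41.6
knob (247.5, 328) [ 0.5049 -0.3305]
knob (247.5, 331) [ 0.5051 -0.3333]
knob (247.5, 334) [ 0.5053 -0.3361]
-42 [ 0.5872 -0.3069]
0.0857 196.0
0.0863 197.8
0.087 199.6
-41 [ 0.5882 -0.3057]
0.087 196.6
0.0876 198.4
0.0883 200.1
-40 [ 0.5892 -0.3046]
0.0882 197.1
0.0889 198.9
0.0896 200.6
```

```bash
python3 -m handwheel '[{"gripper":7.5,"slide":[-1.2,-0.3,0],"turn":[0,0,-0.14]},{"gripper":7.5,"slide":[-2.4,-0.6,0],"turn":[0,0,-0.28]},{"gripper":7.5,"slide":[-3.6,-0.9,0],"turn":[0,0,-0.42]},{"gripper":7.5,"slide":[-4.8,-1.2,0],"turn":[0,0,-0.56]},{"gripper":7.5,"slide":[-6,-1.5,1],"turn":[0,0,-0.7]},{"gripper":7.5,"slide":[-7.2,-1.8,2],"turn":[0,0,-0.84]},{"gripper":7.5,"slide":[-8.4,-2.1,3],"turn":[0,0,-0.98]},{"gripper":7.5,"slide":[-9.6,-2.4,4],"turn":[0,0,-1.12]},{"gripper":7.5,"slide":[-10.7,-2.6,5],"turn":[0,0,-1.26]},{"gripper":7.5,"slide":[-10.7,-2.6,5],"turn":[0,0,-1.4]}]'
python3 -m handwheel '[{"gripper":7.5,"slide":[0,0,0],"turn":[0,0,-0.14]},{"gripper":7.5,"slide":[0,0,0],"turn":[0,0,-0.28]},{"gripper":7.5,"slide":[0,0,0],"turn":[0,0,-0.43]},{"gripper":7.5,"slide":[0,0,0],"turn":[0,0,-0.43]},{"gripper":7.5,"slide":[0,0,0],"turn":[0,0,-0.43]},{"gripper":7.5,"slide":[0,0,0],"turn":[0,0,-0.43]},{"gripper":7.5,"slide":[0,0,0],"turn":[0,0,-0.43]},{"gripper":7.5,"slide":[0,0,0],"turn":[0,0,-0.43]},{"gripper":7.5,"slide":[0,0,0],"turn":[0,0,-0.43]},{"gripper":7.5,"slide":[0,0,0],"turn":[0,0,-0.43]}]'
python3 - <<'E'
from h import *
from scipy.spatial.transform import Rotation as Ro
s=ctrl.state();im=grab('wrist','k.png');t=np.array(s['tcp_pos']);print(t,s['q'],s['time_s'])
R=Ro.from_quat(np.roll(s['eef_rot'],-1)).as_matrix(); print('tool y deg',np.degrees(np.arctan2(R[1,1],R[0,1])))
for l,cams in [('knob_center',('wrist','scene')),('disc_coupon',('wrist',))]:
  for cam in cams:
    if cam=='scene': ctrl.grab_frame('scene')
    for r in ctrl.spot_in(l,cam)[:2]: print(l,cam,np.round(r['position'],4),round(r['confidence'],2), proj(cam,r['position']).round())
print('pred knob top',proj('wrist',[.505,-.338,.1515]))
g=cv2.cvtColor(im,cv2.COLOR_RGB2GRAY); u,v=proj('wrist',[.505,-.338,.1515]).astype(int)
for r in range(v-60,min(v+61,420),10): print(r,[int(x) for x in g[r,u-70:u+71:5]])
E
```

```text
time_s: 16.9
tcp_pos: [0.5039, -0.3386, 0.2094]
eef_rot: [-0.001, 0.033, 0.999, 0.001]
wrist_force: [0.1, -0.1, -0.3]
grip_width: 0.879
grip_force: 0.0
time_s: 17.9
tcp_pos: [0.5047, -0.3377, 0.2116]
eef_rot: [0.0, -0.178, 0.984, -0.0]
wrist_force: [-0.5, 0.4, 0.4]
grip_width: 0.879
grip_force: 0.0
[ 0.50474203 -0.33773901  0.21163924] [-6.50539100e-01  2.91474394e-01  1.17188031e+00  7.63100563e-05
  1.67815986e+00 -2.58015346e+00] 17.9
tool y deg 110.55922728926221
knob_center wrist [ 0.5035 -0.3387  0.1492] 0.66 [276. 228.]
knob_center scene [ 0.4968 -0.3454  0.1455] 0.57 [294. 230.]
disc_coupon wrist [ 0.524  -0.2523  0.0643] 0.89 [362. 250.]
pred knob top [276.2982094  231.72193191]
171 [163, 173, 171, 114, 114, 111, 115, 112, 116, 111, 112, 114, 108, 172, 174, 135, 111, 114, 110, 119, 67, 47, 55, 80, 121, 144, 169, 175, 175]
181 [174, 172, 172, 174, 144, 114, 116, 116, 114, 110, 112, 114, 113, 88, 69, 108, 26, 11, 50, 81, 122, 146, 170, 172, 177, 82, 162, 166, 162]
191 [172, 174, 174, 174, 171, 168, 113, 113, 113, 111, 56, 7, 1, 7, 3, 8, 4, 41, 177, 174, 179, 92, 156, 161, 157,
[... 708 characters left out ...]
76, 105, 152, 149, 85, 81, 69, 32, 32, 84, 32, 31, 32, 21, 128, 141, 150, 141, 145, 149, 143, 144, 148, 62, 63]
261 [173, 174, 172, 165, 174, 172, 102, 87, 78, 75, 87, 174, 170, 170, 170, 172, 175, 174, 124, 148, 143, 141, 142, 143, 144, 145, 142, 139, 101]
271 [174, 175, 172, 171, 174, 171, 171, 177, 80, 73, 70, 172, 174, 176, 172, 172, 172, 169, 123, 145, 144, 145, 139, 143, 143, 143, 141, 139, 135]
281 [171, 172, 170, 171, 171, 172, 170, 173, 173, 79, 56, 172, 172, 174, 174, 173, 174, 171, 67, 142, 140, 142, 141, 138, 137, 141, 140, 139, 144]
291 [171, 170, 171, 172, 173, 174, 171, 171, 174, 172, 72, 172, 174, 175, 171, 174, 172, 171, 120, 139, 137, 142, 134, 141, 135, 139, 142, 134, 139]
```

Knob is centred to within 2 mm. I descend astride it and narrow to 5.5 cm.

```bash
python3 -m handwheel '[{"gripper":7.5,"slide":[0,0,2],"turn":[0,0,0]},{"gripper":7.5,"slide":[0,0,4],"turn":[0,0,0]},{"gripper":7.5,"slide":[0,0,6],"turn":[0,0,0]},{"gripper":7.5,"slide":[0,0,8],"turn":[0,0,0]},{"gripper":7.5,"slide":[0,0,9.4],"turn":[0,0,0]},{"gripper":7.5,"slide":[0,0,9.4],"turn":[0,0,0]},{"gripper":5.5,"slide":[0,0,9.4],"turn":[0,0,0]},{"gripper":5.5,"slide":[0,0,9.4],"turn":[0,0,0]},{"gripper":5.5,"slide":[0,0,9.4],"turn":[0,0,0]},{"gripper":5.5,"slide":[0,0,9.4],"turn":[0,0,0]}]'
python3 - <<'E'
import numpy as np
for a in np.arange(.11,1.4,.11): print(a.round(2), (8.8*(np.cos(a)-1)).round(2),(8.8*np.sin(a)).round(2))
E
```

```text
time_s: 19.15
tcp_pos: [0.505, -0.338, 0.1185]
eef_rot: [0.0, -0.179, 0.984, -0.001]
wrist_force: [0.0, -0.4, -0.3]
grip_width: 0.643
grip_force: 0.0
0.11 -0.05 0.97
0.22 -0.21 1.92
0.33 -0.47 2.85
0.44 -0.84 3.75
0.55 -1.3 4.6
0.66 -1.85 5.4
0.77 -2.48 6.13
0.88 -3.19 6.78
0.99 -3.97 7.36
1.1 -4.81 7.84
1.21 -5.69 8.23
1.32 -6.62 8.52
```

```bash
python3 -m handwheel '[{"gripper":5.5,"slide":[-0.05,0.97,0],"turn":[0,0,0.11]},{"gripper":5.5,"slide":[-0.21,1.92,0],"turn":[0,0,0.22]},{"gripper":5.5,"slide":[-0.47,2.85,0],"turn":[0,0,0.33]},{"gripper":5.5,"slide":[-0.84,3.75,0],"turn":[0,0,0.44]},{"gripper":5.5,"slide":[-1.3,4.6,0],"turn":[0,0,0.55]},{"gripper":5.5,"slide":[-1.85,5.4,0],"turn":[0,0,0.66]},{"gripper":5.5,"slide":[-2.48,6.13,0],"turn":[0,0,0.77]},{"gripper":5.5,"slide":[-3.19,6.78,0],"turn":[0,0,0.88]},{"gripper":5.5,"slide":[-3.97,7.36,0],"turn":[0,0,0.99]},{"gripper":5.5,"slide":[-3.97,7.36,0],"turn":[0,0,0.99]}]'
cat >> h.py <<'E'
def rep():
    from scipy.spatial.transform import Rotation as Ro
    s=ctrl.state();t=np.array(s['tcp_pos']);R=Ro.from_quat(np.roll(s['eef_rot'],-1)).as_matrix()
    d=t[:2]-[.5872,-.3065]
    print('t',s['time_s'],'tcp',t.round(4),'r',np.hypot(*d).round(4),'ang',np.degrees(np.arctan2(d[1],d[0])).round(1),'tooly',np.degrees(np.arctan2(R[1,1],R[0,1])).round(1),'F tool',(R.T@np.array(s['wrist_force'])).round(1),'T tool',(R.T@np.array(s['wrist_torque'])).round(2),'q6',round(s['q'][5],2),'grip',round(s['grip_width']*85.4,1),round(s['grip_force'],1))
E
python3 -c "from h import *;rep()"
```

```text
time_s: 20.15
tcp_pos: [0.5166, -0.2544, 0.1181]
eef_rot: [0.0, 0.31, 0.951, 0.0]
wrist_force: [0.3, 0.3, 0.2]
grip_width: 0.643
grip_force: 0.0
t 20.15 tcp [ 0.5166 -0.2544  0.1181] r 0.0878 ang 143.6 tooly 53.9 F tool [-0.1  0.4 -0.2] T tool [0.03 0.   0.02] q6 -1.46 grip 54.9 0.0
```

```bash
python3 -m handwheel '[{"gripper":5.5,"slide":[0,0.2,0],"turn":[0,0,0.02]},{"gripper":5.5,"slide":[-0.01,0.4,0],"turn":[0,0,0.045]},{"gripper":5.5,"slide":[-0.02,0.6,0],"turn":[0,0,0.07]},{"gripper":5.5,"slide":[-0.04,0.8,0],"turn":[0,0,0.09]},{"gripper":5.5,"slide":[-0.06,1.0,0],"turn":[0,0,0.115]},{"gripper":5.5,"slide":[-0.08,1.2,0],"turn":[0,0,0.14]},{"gripper":5.5,"slide":[-0.1,1.3,0],"turn":[0,0,0.15]},{"gripper":5.5,"slide":[-0.11,1.4,0],"turn":[0,0,0.16]},{"gripper":5.5,"slide":[-0.11,1.4,0],"turn":[0,0,0.16]},{"gripper":5.5,"slide":[-0.11,1.4,0],"turn":[0,0,0.16]}]'
python3 -c "from h import *;rep()
ctrl.grab_frame('scene')
for r in ctrl.spot_in('knob_center','scene')[:1]: print(np.round(r['position'],4),r['confidence'])"
```

```text
time_s: 21.15
tcp_pos: [0.5252, -0.244, 0.1176]
eef_rot: [-0.0, 0.385, 0.923, 0.0]
wrist_force: [-0.9, -2.7, 1.8]
grip_width: 0.644
grip_force: 1.0
t 21.15 tcp [ 0.5252 -0.244   0.1176] r 0.088 ang 134.8 tooly 44.7 F tool [-1.3 -2.6 -1.8] T tool [ 0.34 -0.1  -0.01] q6 -1.28 grip 55.0 1.0
[ 0.521  -0.2679  0.1388] 0.69
```

```bash
python3 -m handwheel '[{"gripper":5.5,"slide":[0,0.1,0],"turn":[0,0,0.01]},{"gripper":5.5,"slide":[0,0.2,0],"turn":[0,0,0.02]},{"gripper":5.5,"slide":[0,0.3,0],"turn":[0,0,0.03]},{"gripper":5.5,"slide":[-0.01,0.4,0],"turn":[0,0,0.04]},{"gripper":5.5,"slide":[-0.01,0.4,0],"turn":[0,0,0.04]},{"gripper":5.5,"slide":[-0.01,0.4,0],"turn":[0,0,0.04]},{"gripper":5.5,"slide":[-0.01,0.4,0],"turn":[0,0,0.04]},{"gripper":5.5,"slide":[-0.01,0.4,0],"turn":[0,0,0.04]},{"gripper":5.5,"slide":[-0.01,0.4,0],"turn":[0,0,0.04]},{"gripper":5.5,"slide":[-0.01,0.4,0],"turn":[0,0,0.04]}]'
python3 -c "from h import *;rep()"
```

```text
time_s: 22.25
tcp_pos: [0.5269, -0.2435, 0.1176]
eef_rot: [-0.0, 0.405, 0.915, -0.002]
wrist_force: [-7.5, -10.2, 1.3]
grip_width: 0.645
grip_force: 5.9
t 22.25 tcp [ 0.5269 -0.2435  0.1176] r 0.0872 ang 133.7 tooly 42.3 F tool [ -2.5 -12.5  -1.2] T tool [ 1.92 -0.37 -0.04] q6 -1.23 grip 55.0 5.9
```

The arm is on its stop: 12.5 N, with the implied knob centre over the crystal. I centre on the knob and grip it.

```bash
python3 -m handwheel '[{"gripper":5.5,"slide":[0,-0.3,0],"turn":[0,0,0]},{"gripper":5.5,"slide":[0,-0.6,0],"turn":[0,0,0]},{"gripper":5.5,"slide":[0.03,-0.85,0.1],"turn":[0,0,0]},{"gripper":5.5,"slide":[0.03,-0.85,0.1],"turn":[0,0,0]},{"gripper":3,"slide":[0.03,-0.85,0.1],"turn":[0,0,0]},{"gripper":3,"slide":[0.03,-0.85,0.1],"turn":[0,0,0]},{"gripper":3,"slide":[0.03,-0.85,0.1],"turn":[0,0,0]},{"gripper":3,"slide":[0.03,-0.85,0.1],"turn":[0,0,0]},{"gripper":3,"slide":[0.03,-0.85,0.1],"turn":[0,0,0]},{"gripper":3,"slide":[0.03,-0.85,0.1],"turn":[0,0,0]}]'
python3 -c "from h import *;rep()"
```

```text
time_s: 23.25
tcp_pos: [0.5208, -0.2477, 0.1172]
eef_rot: [-0.001, 0.404, 0.915, -0.001]
wrist_force: [-7.0, -3.2, 3.4]
grip_width: 0.466
grip_force: 60.4
t 23.25 tcp [ 0.5208 -0.2477  0.1172] r 0.0887 ang 138.4 tooly 42.4 F tool [ 2.3 -7.4 -3.4] T tool [ 1.02  0.43 -0.02] q6 -1.25 grip 39.8 60.4
```

```bash
python3 -m handwheel '[{"gripper":3,"slide":[0,0,0],"turn":[0,0,0.1]},{"gripper":3,"slide":[0,0,0],"turn":[0,0,0.2]},{"gripper":3,"slide":[0,0,0],"turn":[0,0,0.3]},{"gripper":3,"slide":[0,0,0],"turn":[0,0,0.4]},{"gripper":3,"slide":[0,0,0],"turn":[0,0,0.5]},{"gripper":3,"slide":[0,0,0],"turn":[0,0,0.6]},{"gripper":3,"slide":[0,0,0],"turn":[0,0,0.7]},{"gripper":3,"slide":[0,0,0],"turn":[0,0,0.8]},{"gripper":3,"slide":[0,0,0],"turn":[0,0,0.9]},{"gripper":3,"slide":[0,0,0],"turn":[0,0,1.0]}]'
python3 -c "from h import *;rep()"
```

```text
time_s: 24.25
tcp_pos: [0.5225, -0.2473, 0.1172]
eef_rot: [0.001, 0.794, 0.608, 0.001]
wrist_force: [3.1, -2.6, 0.9]
grip_width: 0.466
grip_force: 60.3
t 24.25 tcp [ 0.5225 -0.2473  0.1172] r 0.0877 ang 137.5 tooly -15.1 F tool [-1.7  3.6 -0.9] T tool [-0.65 -0.28 -0.31] q6 -0.24 grip 39.8 60.3
```

```bash
python3 -m handwheel '[{"gripper":3,"slide":[0,0,0],"turn":[0,0,0.02]},{"gripper":3,"slide":[0,0,0],"turn":[0,0,0.04]},{"gripper":3,"slide":[0,0,0],"turn":[0,0,0.06]},{"gripper":3,"slide":[0,0,0],"turn":[0,0,0.08]},{"gripper":3,"slide":[0,0,0],"turn":[0,0,0.1]},{"gripper":3,"slide":[0,0,0],"turn":[0,0,0.12]},{"gripper":3,"slide":[0,0,0],"turn":[0,0,0.14]},{"gripper":3,"slide":[0,0,0],"turn":[0,0,0.16]},{"gripper":3,"slide":[0,0,0],"turn":[0,0,0.18]},{"gripper":3,"slide":[0,0,0],"turn":[0,0,0.2]}]'
python3 -c "from h import *;rep()"
python3 -m handwheel '[{"gripper":3,"slide":[0,0,0],"turn":[0,0,0.02]},{"gripper":3,"slide":[0,0,0],"turn":[0,0,0.04]},{"gripper":3,"slide":[0,0,0],"turn":[0,0,0.06]},{"gripper":3,"slide":[0,0,0],"turn":[0,0,0.08]},{"gripper":3,"slide":[0,0,0],"turn":[0,0,0.1]},{"gripper":3,"slide":[0,0,0],"turn":[0,0,0.12]},{"gripper":3,"slide":[0,0,0],"turn":[0,0,0.14]},{"gripper":3,"slide":[0,0,0],"turn":[0,0,0.16]},{"gripper":3,"slide":[0,0,0],"turn":[0,0,0.18]},{"gripper":3,"slide":[0,0,0],"turn":[0,0,0.2]}]'
python3 -c "from h import *;rep()"
```

```text
time_s: 25.25
tcp_pos: [0.5228, -0.2474, 0.1173]
eef_rot: [0.002, 0.849, 0.528, 0.001]
wrist_force: [7.1, -3.6, -0.3]
grip_width: 0.463
grip_force: 60.4
t 25.25 tcp [ 0.5228 -0.2474  0.1173] r 0.0874 ang 137.5 tooly -26.3 F tool [-0.   7.9  0.4] T tool [-1.36 -0.08 -0.32] q6 -0.05 grip 39.6 60.4
time_s: 26.25
tcp_pos: [0.5231, -0.2476, 0.1173]
eef_rot: [0.002, 0.898, 0.44, 0.001]
wrist_force: [9.0, -4.8, -1.5]
grip_width: 0.468
grip_force: 60.4
t 26.25 tcp [ 0.5231 -0.2476  0.1173] r 0.087 ang 137.5 tooly -37.7 F tool [ 1.7 10.   1.6] T tool [-1.65  0.17 -0.36] q6 0.15 grip 39.9 60.4
```

```bash
python3 -m handwheel '[{"gripper":3,"slide":[0,0.02,0],"turn":[0,0,0.02]},{"gripper":3,"slide":[0,0.04,0],"turn":[0,0,0.04]},{"gripper":3,"slide":[0,0.06,0],"turn":[0,0,0.06]},{"gripper":3,"slide":[0,0.08,0],"turn":[0,0,0.08]},{"gripper":3,"slide":[0,0.1,0],"turn":[0,0,0.1]},{"gripper":3,"slide":[0,0.1,0],"turn":[0,0,0.12]},{"gripper":3,"slide":[0,0.1,0],"turn":[0,0,0.14]},{"gripper":3,"slide":[0,0.1,0],"turn":[0,0,0.15]},{"gripper":3,"slide":[0,0.1,0],"turn":[0,0,0.15]},{"gripper":3,"slide":[0,0.1,0],"turn":[0,0,0.15]}]'
python3 -c "from h import *;rep()"
```

```text
time_s: 27.25
tcp_pos: [0.5234, -0.2479, 0.1173]
eef_rot: [0.001, 0.928, 0.372, 0.001]
wrist_force: [5.5, -2.8, 0.9]
grip_width: 0.467
grip_force: 60.6
t 27.25 tcp [ 0.5234 -0.2479  0.1173] r 0.0866 ang 137.5 tooly -46.3 F tool [ 2.   5.8 -0.8] T tool [-1.07  0.31 -0.23] q6 0.3 grip 39.9 60.6
```

```bash
python3 -m handwheel '[{"gripper":3,"slide":[0,0,0],"turn":[0,0,0.02]},{"gripper":3,"slide":[0,0,0],"turn":[0,0,0.04]},{"gripper":3,"slide":[0,0,0],"turn":[0,0,0.06]},{"gripper":3,"slide":[0,0,0],"turn":[0,0,0.08]},{"gripper":3,"slide":[0,0,0],"turn":[0,0,0.1]},{"gripper":3,"slide":[0,0,0],"turn":[0,0,0.12]},{"gripper":3,"slide":[0,0,0],"turn":[0,0,0.14]},{"gripper":3,"slide":[0,0,0],"turn":[0,0,0.15]},{"gripper":3,"slide":[0,0,0],"turn":[0,0,0.15]},{"gripper":3,"slide":[0,0,0],"turn":[0,0,0.15]}]'
python3 -c "from h import *;rep()"
```

```text
time_s: 28.25
tcp_pos: [0.5235, -0.2481, 0.1173]
eef_rot: [0.001, 0.953, 0.302, 0.001]
wrist_force: [6.8, -4.0, -1.1]
grip_width: 0.464
grip_force: 60.6
t 28.25 tcp [ 0.5235 -0.2481  0.1173] r 0.0864 ang 137.5 tooly -54.9 F tool [3.3 7.2 1.2] T tool [-1.26  0.51 -0.1 ] q6 0.45 grip 39.6 60.6
```

```bash
python3 -m handwheel '[{"gripper":3,"slide":[0,0,0],"turn":[0,0,0.015]},{"gripper":3,"slide":[0,0,0],"turn":[0,0,0.03]},{"gripper":3,"slide":[0,0,0],"turn":[0,0,0.045]},{"gripper":3,"slide":[0,0,0],"turn":[0,0,0.06]},{"gripper":3,"slide":[0,0,0],"turn":[0,0,0.075]},{"gripper":3,"slide":[0,0,0],"turn":[0,0,0.09]},{"gripper":3,"slide":[0,0,0],"turn":[0,0,0.105]},{"gripper":3,"slide":[0,0,0],"turn":[0,0,0.12]},{"gripper":3,"slide":[0,0,0],"turn":[0,0,0.135]},{"gripper":3,"slide":[0,0,0],"turn":[0,0,0.15]}]'
python3 -c "from h import *;rep()"
```

```text
time_s: 29.25
tcp_pos: [0.5237, -0.2484, 0.1173]
eef_rot: [0.002, 0.973, 0.229, 0.002]
wrist_force: [6.8, -5.6, -0.5]
grip_width: 0.463
grip_force: 60.5
t 29.25 tcp [ 0.5237 -0.2484  0.1173] r 0.0861 ang 137.6 tooly -63.5 F tool [3.6 8.  0.6] T tool [-1.35  0.61 -0.34] q6 0.6 grip 39.5 60.5
```

```bash
python3 -m handwheel '[{"gripper":3,"slide":[0,0.01,0],"turn":[0,0,0.01]},{"gripper":3,"slide":[0,0.02,0],"turn":[0,0,0.02]},{"gripper":3,"slide":[0,0.03,0],"turn":[0,0,0.03]},{"gripper":3,"slide":[0,0.04,0],"turn":[0,0,0.04]},{"gripper":3,"slide":[0,0.05,0],"turn":[0,0,0.05]},{"gripper":3,"slide":[0,0.06,0],"turn":[0,0,0.06]},{"gripper":3,"slide":[0,0.07,0],"turn":[0,0,0.07]},{"gripper":3,"slide":[0,0.08,0],"turn":[0,0,0.08]},{"gripper":3,"slide":[0,0.09,0],"turn":[0,0,0.09]},{"gripper":3,"slide":[0,0.1,0],"turn":[0,0,0.1]}]'
python3 -c "from h import *;rep()"
python3 -m handwheel '[{"gripper":3,"slide":[0,0,0],"turn":[0,0,0.01]},{"gripper":3,"slide":[0,0,0],"turn":[0,0,0.02]},{"gripper":3,"slide":[0,0,0],"turn":[0,0,0.03]},{"gripper":3,"slide":[0,0,0],"turn":[0,0,0.04]},{"gripper":3,"slide":[0,0,0],"turn":[0,0,0.05]},{"gripper":3,"slide":[0,0,0],"turn":[0,0,0.06]},{"gripper":3,"slide":[0,0,0],"turn":[0,0,0.07]},{"gripper":3,"slide":[0,0,0],"turn":[0,0,0.08]},{"gripper":3,"slide":[0,0,0],"turn":[0,0,0.09]},{"gripper":3,"slide":[0,0,0],"turn":[0,0,0.1]}]'
python3 -c "from h import *;rep()"
```

```text
time_s: 30.25
tcp_pos: [0.5238, -0.2487, 0.1173]
eef_rot: [0.001, 0.984, 0.18, 0.001]
wrist_force: [4.7, -1.8, 1.2]
grip_width: 0.465
grip_force: 60.6
t 30.25 tcp [ 0.5238 -0.2487  0.1173] r 0.0858 ang 137.7 tooly -69.2 F tool [ 3.7  3.3 -1.2] T tool [-0.72  0.54 -0.36] q6 0.7 grip 39.7 60.6
time_s: 31.25
tcp_pos: [0.5239, -0.2489, 0.1174]
eef_rot: [0.001, 0.991, 0.131, 0.001]
wrist_force: [5.6, -3.6, 0.8]
grip_width: 0.468
grip_force: 60.6
t 31.25 tcp [ 0.5239 -0.2489  0.1174] r 0.0856 ang 137.7 tooly -74.9 F tool [ 4.5  4.9 -0.7] T tool [-0.79  0.67 -0.39] q6 0.8 grip 39.9 60.6
```

```bash
python3 -m handwheel '[{"gripper":3,"slide":[0,0,0],"turn":[0,0,0.01]},{"gripper":3,"slide":[0,0,0],"turn":[0,0,0.02]},{"gripper":3,"slide":[0,0,0],"turn":[0,0,0.03]},{"gripper":3,"slide":[0,0,0],"turn":[0,0,0.04]},{"gripper":3,"slide":[0,0,0],"turn":[0,0,0.05]},{"gripper":3,"slide":[0,0,0],"turn":[0,0,0.06]},{"gripper":3,"slide":[0,0,0],"turn":[0,0,0.07]},{"gripper":3,"slide":[0,0,0],"turn":[0,0,0.08]},{"gripper":3,"slide":[0,0,0],"turn":[0,0,0.09]},{"gripper":3,"slide":[0,0,0],"turn":[0,0,0.1]}]'
python3 -c "from h import *;rep()"
python3 -m handwheel '[{"gripper":3,"slide":[0,0,0],"turn":[0,0,0.01]},{"gripper":3,"slide":[0,0,0],"turn":[0,0,0.02]},{"gripper":3,"slide":[0,0,0],"turn":[0,0,0.03]},{"gripper":3,"slide":[0,0,0],"turn":[0,0,0.04]},{"gripper":3,"slide":[0,0,0],"turn":[0,0,0.05]},{"gripper":3,"slide":[0,0,0],"turn":[0,0,0.06]},{"gripper":3,"slide":[0,0,0],"turn":[0,0,0.07]},{"gripper":3,"slide":[0,0,0],"turn":[0,0,0.08]},{"gripper":3,"slide":[0,0,0],"turn":[0,0,0.09]},{"gripper":3,"slide":[0,0,0],"turn":[0,0,0.1]}]'
python3 -c "from h import *;rep()"
```

```text
time_s: 32.25
tcp_pos: [0.5239, -0.2491, 0.1174]
eef_rot: [0.001, 0.997, 0.081, 0.001]
wrist_force: [5.9, -4.0, 0.6]
grip_width: 0.464
grip_force: 60.6
t 32.25 tcp [ 0.5239 -0.2491  0.1174] r 0.0855 ang 137.8 tooly -80.7 F tool [ 5.2  4.9 -0.6] T tool [-0.92  0.73 -0.41] q6 0.9 grip 39.6 60.6
time_s: 33.25
tcp_pos: [0.5239, -0.2493, 0.1174]
eef_rot: [0.001, 1.0, 0.031, 0.002]
wrist_force: [5.1, -4.2, 0.4]
grip_width: 0.464
grip_force: 60.5
t 33.25 tcp [ 0.5239 -0.2493  0.1174] r 0.0854 ang 137.9 tooly -86.4 F tool [ 4.9  4.5 -0.4] T tool [-0.92  0.83 -0.44] q6 1.0 grip 39.6 60.5
```

```bash
python3 -m handwheel '[{"gripper":3,"slide":[0,0,0],"turn":[0,0,0.01]},{"gripper":3,"slide":[0,0,0],"turn":[0,0,0.02]},{"gripper":3,"slide":[0,0,0],"turn":[0,0,0.03]},{"gripper":3,"slide":[0,0,0],"turn":[0,0,0.04]},{"gripper":3,"slide":[0,0,0],"turn":[0,0,0.05]},{"gripper":3,"slide":[0,0,0],"turn":[0,0,0.06]},{"gripper":3,"slide":[0,0,0],"turn":[0,0,0.07]},{"gripper":3,"slide":[0,0,0],"turn":[0,0,0.08]},{"gripper":3,"slide":[0,0,0],"turn":[0,0,0.09]},{"gripper":3,"slide":[0,0,0],"turn":[0,0,0.1]}]'
python3 -c "from h import *;rep()"
python3 -m handwheel '[{"gripper":3,"slide":[0,0,0],"turn":[0,0,0.01]},{"gripper":3,"slide":[0,0,0],"turn":[0,0,0.02]},{"gripper":3,"slide":[0,0,0],"turn":[0,0,0.03]},{"gripper":3,"slide":[0,0,0],"turn":[0,0,0.04]},{"gripper":3,"slide":[0,0,0],"turn":[0,0,0.05]},{"gripper":3,"slide":[0,0,0],"turn":[0,0,0.06]},{"gripper":3,"slide":[0,0,0],"turn":[0,0,0.07]},{"gripper":3,"slide":[0,0,0],"turn":[0,0,0.08]},{"gripper":3,"slide":[0,0,0],"turn":[0,0,0.09]},{"gripper":3,"slide":[0,0,0],"turn":[0,0,0.1]}]'
python3 -c "from h import *;rep()"
```

```text
time_s: 34.25
tcp_pos: [0.5239, -0.2494, 0.1174]
eef_rot: [0.001, 1.0, -0.019, 0.002]
wrist_force: [4.9, -5.6, 0.1]
grip_width: 0.465
grip_force: 60.5
t 34.25 tcp [ 0.5239 -0.2494  0.1174] r 0.0852 ang 138.0 tooly -92.2 F tool [ 5.1  5.4 -0.1] T tool [-0.99  0.9  -0.37] q6 1.1 grip 39.7 60.5
time_s: 35.25
tcp_pos: [0.5238, -0.2496, 0.1174]
eef_rot: [0.001, 0.998, -0.069, 0.002]
wrist_force: [5.3, -6.3, 0.4]
grip_width: 0.465
grip_force: 60.5
t 35.25 tcp [ 0.5238 -0.2496  0.1174] r 0.0852 ang 138.1 tooly -97.9 F tool [ 6.2  5.5 -0.4] T tool [-1.02  1.03 -0.4 ] q6 1.2 grip 39.7 60.5
```

```bash
python3 -m handwheel '[{"gripper":3,"slide":[0,0,0],"turn":[0,0,0.01]},{"gripper":3,"slide":[0,0,0],"turn":[0,0,0.02]},{"gripper":3,"slide":[0,0,0],"turn":[0,0,0.03]},{"gripper":3,"slide":[0,0,0],"turn":[0,0,0.04]},{"gripper":3,"slide":[0,0,0],"turn":[0,0,0.05]},{"gripper":3,"slide":[0,0,0],"turn":[0,0,0.06]},{"gripper":3,"slide":[0,0,0],"turn":[0,0,0.07]},{"gripper":3,"slide":[0,0,0],"turn":[0,0,0.08]},{"gripper":3,"slide":[0,0,0],"turn":[0,0,0.09]},{"gripper":3,"slide":[0,0,0],"turn":[0,0,0.1]}]'
python3 -c "from h import *;rep()"
python3 -m handwheel '[{"gripper":3,"slide":[0,0,0],"turn":[0,0,0.01]},{"gripper":3,"slide":[0,0,0],"turn":[0,0,0.02]},{"gripper":3,"slide":[0,0,0],"turn":[0,0,0.03]},{"gripper":3,"slide":[0,0,0],"turn":[0,0,0.04]},{"gripper":3,"slide":[0,0,0],"turn":[0,0,0.05]},{"gripper":3,"slide":[0,0,0],"turn":[0,0,0.06]},{"gripper":3,"slide":[0,0,0],"turn":[0,0,0.07]},{"gripper":3,"slide":[0,0,0],"turn":[0,0,0.08]},{"gripper":3,"slide":[0,0,0],"turn":[0,0,0.09]},{"gripper":3,"slide":[0,0,0],"turn":[0,0,0.1]}]'
python3 -c "from h import *;rep()"
```

```text
time_s: 36.25
tcp_pos: [0.5238, -0.2498, 0.1174]
eef_rot: [0.001, 0.993, -0.119, 0.002]
wrist_force: [5.9, -6.5, -0.2]
grip_width: 0.466
grip_force: 60.6
t 36.25 tcp [ 0.5238 -0.2498  0.1174] r 0.0851 ang 138.2 tooly -103.6 F tool [7.3 4.9 0.2] T tool [-0.94  1.14 -0.24] q6 1.3 grip 39.8 60.6
time_s: 37.25
tcp_pos: [0.5237, -0.25, 0.1174]
eef_rot: [0.001, 0.986, -0.169, 0.002]
wrist_force: [5.9, -8.2, -0.2]
grip_width: 0.461
grip_force: 60.6
t 37.25 tcp [ 0.5237 -0.25    0.1174] r 0.085 ang 138.3 tooly -109.4 F tool [8.2 5.7 0.2] T tool [-0.91  1.22 -0.03] q6 1.4 grip 39.4 60.6
```

The torque fell from 0.40 to 0.24 and then 0.03 Nm while turning, so the clutch has clicked. I turn a little further for margin, ease the side load and let go.

```bash
python3 -m handwheel '[{"gripper":3,"slide":[0.02,0.01,0],"turn":[0,0,0.02]},{"gripper":3,"slide":[0.04,0.03,0],"turn":[0,0,0.04]},{"gripper":3,"slide":[0.06,0.05,0],"turn":[0,0,0.06]},{"gripper":3,"slide":[0.1,0.07,0],"turn":[0,0,0.08]},{"gripper":3,"slide":[0.12,0.1,0],"turn":[0,0,0.1]},{"gripper":3,"slide":[0.15,0.1,0],"turn":[0,0,0.12]},{"gripper":3,"slide":[0.15,0.1,0],"turn":[0,0,0.12]},{"gripper":3,"slide":[0.15,0.1,0],"turn":[0,0,0.12]},{"gripper":3,"slide":[0.15,0.1,0],"turn":[0,0,0.12]},{"gripper":3,"slide":[0.15,0.1,0],"turn":[0,0,0.12]}]'
python3 -c "from h import *;rep()"
```

```text
time_s: 38.25
tcp_pos: [0.5238, -0.2504, 0.1173]
eef_rot: [0.0, 0.974, -0.228, 0.0]
wrist_force: [-1.3, -4.1, 6.4]
grip_width: 0.462
grip_force: 61.2
t 38.25 tcp [ 0.5238 -0.2504  0.1173] r 0.0846 ang 138.5 tooly -116.3 F tool [ 0.6  4.3 -6.4] T tool [-0.7   0.1   0.12] q6 1.52 grip 39.5 61.2
```

```bash
python3 -m handwheel '[{"gripper":5.5,"slide":[0,0,0],"turn":[0,0,0]},{"gripper":5.5,"slide":[0,0,0],"turn":[0,0,0]},{"gripper":5.8,"slide":[0,0,0],"turn":[0,0,0]},{"gripper":5.8,"slide":[0,0,0],"turn":[0,0,0]},{"gripper":5.8,"slide":[0,0,-1],"turn":[0,0,0]},{"gripper":5.8,"slide":[0,0,-3],"turn":[0,0,0]},{"gripper":5.8,"slide":[0,0,-6],"turn":[0,0,0]},{"gripper":5.8,"slide":[0,0,-9],"turn":[0,0,0]},{"gripper":5.8,"slide":[0,0,-12],"turn":[0,0,0]},{"gripper":5.8,"slide":[0,0,-12],"turn":[0,0,0]}]'
python3 - <<'E'
from h import *
rep()
for cam in('wrist','scene','side'):
    ctrl.grab_frame(cam)
    for l in('knob_center','disc_coupon'):
        for r in ctrl.spot_in(l,cam)[:1]: print(cam,l,np.round(r['position'],4),round(r['confidence'],2))
E
```

```text
time_s: 39.25
tcp_pos: [0.5253, -0.2507, 0.243]
eef_rot: [0.001, 0.974, -0.228, 0.005]
wrist_force: [0.2, -0.2, 0.4]
grip_width: 0.674
grip_force: 0.0
t 39.25 tcp [ 0.5253 -0.2507  0.243 ] r 0.0833 ang 137.9 tooly -116.3 F tool [ 0.3  0.1 -0.4] T tool [-0.05  0.06 -0.02] q6 1.52 grip 57.6 0.0
wrist knob_center [ 0.5236 -0.247   0.1486] 0.85
scene knob_center [ 0.5099 -0.2554  0.1459] 0.67
scene disc_coupon [ 0.52   -0.2562  0.0654] 0.46
side knob_center [ 0.5233 -0.2306  0.1464] 0.63
side disc_coupon [ 0.5206 -0.239   0.0588] 0.41
```

```bash
python3 -c "from bench import ctrl; print(ctrl.hand_in())"
```

```text
the job is handed in; nothing more can be done
None
```

The job is handed in at about 39 s of 72: the round coupon lies centred on the crystal, the press arm is at its stop, and the clutch appears to have clicked once (judged from the knob torque dropping from 0.40 to 0.03 Nm, as the click can't be read directly); the hand is clear, and no verdict was returned.

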